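# Close the walnut jar's captive screw lid

## Task

Close the slant-mouthed glass jar: swing its open red lid over on its hinge until it lies flat on the mouth, and only then screw it on clockwise, taking fresh grips as needed, until it is fully tight and turns no further, and let go. Leave the bowl, the pestle, the garlic press and the spatula where they are.

Things in the scene. Friction and masses are not known exactly. Their poses are not given: they have to be found in the camera images.
- jar: Clear glass jar of walnuts, fixed; round body 106 mm across to 70 mm height, shoulder to 104 mm, then a 43 mm wide neck leaning 25 degrees from vertical to the jar's own -x (roughly to the robot). Origin: centre of the underside; z up. In its frame the neck's outward axis is n = (-0.423, 0, 0.906), up-slope in the mouth plane is u = (0.906, 0, 0.423).
- mouth (a point): Centre of the jar's open mouth (rim plane), 128 mm above the counter, 30 mm to the jar's -x. Axes as the jar's.
- collar_hinge (a point): On the hinge axis (y) of the red collar carrying the lid, up-slope of the neck: 31 mm along u and 22 mm below the mouth along n. Its axes swing with the collar; with the collar shut z is n and -x points to the neck's axis. The collar is a ring 55 mm across, 5 mm thick; the lid's axis passes 31 mm from the hinge.
- collar (a joint): Swing of the collar with its lid, rad: 0 = lid flat over the mouth (shut), about 1.2 to 1.6 = standing open. A stiff hinge that stays where it is left.
- lid_top (a point): Centre of the outer face of the red screw lid: 54 mm across, 24 mm high, finely ribbed, white radial stripe on top. z: the lid's axis, outwards; x: along the stripe. With the collar shut this face lies 8 mm (tight) to 11.4 mm (loose) above the mouth along n, 30 to 33.4 mm above the hinge axis.
- lid (a joint): Turn of the lid in its collar, rad, growing clockwise as seen from outside; 0 = fully loose, hard stop at 4.2 = fully tight. It moves inwards 0.8 mm per rad and takes about 0.3 N m to turn.
- bowl: Blue ceramic serving bowl, 150 mm across, 60 mm high; origin at the centre of its underside. To be left alone.
- pestle: Olive-wood pestle lying down, 170 mm long along its x, 32 mm thick; origin under its middle. To be left alone.
- press: Stainless garlic press lying along its x, 180 mm long, up to 56 mm high, lever on top; origin on the counter near its middle. To be left alone.
- spatula: Green silicone spatula lying flat along its x, 260 mm long; origin under its middle. To be left alone.

How it is judged:
By the outcome, as a careful person would: the job done as asked, in the order asked, and still so for the second after the job is handed in, with the robot touching nothing.
It also fails if it takes over 56 s, if anything falls off the work surface, if the arm or the gripper's body presses on something with over 40 N, if the wrist force passes 120 N, or if a joint passes its speed limit or range.

## Robot

A 6-joint arm with a two-finger parallel gripper is mounted at the origin on the work surface. World frame = base frame: x ahead of the robot, y to its left, z up, the work surface at z = 0. Lengths are in m, angles in rad, forces in N, time in s.
With the tool pointing down it reaches from about 0.325 to 0.9 m from the base axis. Payload 6.1 kg.
Tool frame: the origin (TCP) lies at the very end of the fingers, on their centre line; the grasp point (between the pads) lies 19 mm behind it; z points along the fingers, y is the line along which they close (so a half turn about z gives the same grasp; the last joint's range is limited). The gripper opens to 87 mm and grips with 3 to 60 N. Pads are 19 mm wide; open, the fingers measure 117 mm over their backs; the gripper's body (75 mm by 190 mm) begins 51 mm behind the grasp point.
Start: joints at [1.001, 0.22, 1.526, -0, 1.395, -0.126], TCP at [0.268, 0.564, 0.223] pointing down, gripper open.
Joint ranges: [-2.98, 2.98], [-0.91, 2.08], [0.09, 2.57], [-1.24, 4.39], [0.2, 2.65], [-2.68, 2.68]. Speed limits (rad/s): [2.57, 2.57, 3.01, 3.14, 3.14, 3.14].

## Interface

Orientations are given as a unit quaternion [x, y, z, w].
In Python, from cell import env gives the robot as it stands.
- The arm moves only by the tool drive_tool, never from a script. Its argument "targets" is a list that holds one entry, the list of rows, each a list of 7 numbers: the shift along the tool's x, y, z in mm, then the turn, a rotation vector about the tool's x, y, z in rad, then the opening, from -1 (shut) to 1 (fully open). In form: [[[x, y, z, wx, wy, wz, grip], ...]]. A call has 1 to 20 rows; each row is the pose to reach, as a shift and turn from the pose commanded when the call began, along the tool's axes at that moment; what a row does not reach only later rows make up. A row lasts 1/12 s, in which the tool goes at most 41.7 mm and 7.16 degrees, less where a joint would pass 70% of its speed; a pose out of reach is approached as far as the arm can. A call with a gripper value outside its range is refused whole. The fingers move at their own pace and stop on an object; the grip force is fixed at half the most. Time passes only in rows, so rows that repeat a pose let the fingers close. It gives the time, the measured TCP pose, the force, the opening and the grip force at its end, in the units of the state.
- env.get_state(): the state, without advancing time (a new reading comes with each control period).
- env.grab_frame(name): name is "scene" or "top" or "wrist"; returns (picture, depth): 480x640x3 uint8, red, green, blue; 480x640 float32, m along the optical axis (not along the pixel's ray), 0 where there is no reading.
- env.get_calibration(name): a dict with "fx", "fy", "cx", "cy" (pixels), "world_from_camera" (4x4, takes a point from camera to world coordinates); the wrist camera has in their place "hand_eye" (4x4, takes a point from camera to tool coordinates, whose origin is the TCP and whose axes are the flange's). Camera axes: x right, y down, z forward; pixel columns grow to the right and rows downward; lengths in m; the calibration is good to about 2 mm. A picture is of the moment at which its call begins: read the wrist's pose just before it. get_calibration takes no time and is no camera call.
- env.sign_off(): hands the job in; it is judged then, once.
The state is a dict: "time_s": time; "joints": joint angles; "qvel": joint speeds; "effort": joint torques, N m; "ee_pos": TCP position; "eef_rot": TCP orientation; "wrist_force": force on the tool from outside, world axes, zero at the start; "torque": the same for the moment, N m; "width": opening from 0.0 (shut) to 1.0 (fully open); "finger_force": force on a finger pad.
Only numpy, scipy, OpenCV 4.12 (cv2) and the standard library are available. Lean on these libraries where they do the work, as an engineer would, in place of code of your own. Each camera call takes 0.05 s, during which the arm holds its last target. There are 200 camera calls.

## Working session

There is one attempt and no reset: what is moved stays moved. The work goes in short steps, Python scripts to look and compute and a tool call to move; the robot and the scene stay as the last step left them, time stands still between calls to the robot, and variables do not carry over. Pictures are saved under pics/ and viewed, at most 10 in all, crops included, and the job is handed in when it is done.

Besides the shell and the picture viewer there is one more tool, called after "Emit:" by a JSON object that holds its "api" and its "payload". drive_tool: Moves the arm, as the interface text tells. Its arguments: {"type":"object","properties":{"targets":{"type":"array","items":{"type":"array","items":{"type":"array","items":{"type":"number"}}}}},"required":["targets"]}

```bash
ls; mkdir -p pics
python3 - <<'E'
from cell import env
import cv2,numpy as np
s=env.get_state();print(s)
for n in("scene","top"):
    p,d=env.grab_frame(n);c=env.get_calibration(n)
    np.savez(f"pics/{n}0.npz",p=p,d=d,**c);cv2.imwrite(f"pics/{n}0.png",p[...,::-1])
    print(n,c)
E
```

```text
pics
{'time_s': 0.0, 'joints': array([ 1.00089532e+00,  2.21186503e-01,  1.52761309e+00, -1.80826070e-05,
        1.39471164e+00, -1.26073869e-01]), 'qvel': array([-3.64874749e-06, -1.29618636e-03, -3.10338527e-04,  1.29150372e-03,
        1.23358243e-04,  3.84838508e-04]), 'effort': array([-1.08267199e-03, -4.94614112e+01, -3.87372994e+01,  6.96448982e-02,
        5.70895791e-02, -1.57647160e-04]), 'ee_pos': array([0.26802946, 0.56392032, 0.22146076]), 'eef_rot': array([ 2.20095017e-01,  9.75477967e-01, -9.04825781e-04, -3.18757601e-04]), 'wrist_force': array([ 0.21669545,  0.16222662, -0.20600843]), 'torque': array([-0.02249395,  0.03522422, -0.00347501]), 'finger_force': 0.0, 'width': 1.0007199132991131}
scene {'fx': 478.7004490674406, 'fy': 478.7004490674406, 'cx': 324.52239745233265, 'cy': 239.22749454507857, 'world_from_camera': array([[-0.72760313,  0.59353421, -0.34396341,  0.92871539],
       [ 0.68599659,  0.63065284, -0.36288521,  0.34745626],
       [ 0.00153672, -0.49999414, -0.86602742,  0.8296045 ],
       [ 0.        ,  0.        ,  0.        ,  1.        ]])}
top {'fx': 574.9771175516366, 'fy': 574.9771175516366, 'cx': 326.6939272995617, 'cy': 244.82814060160575, 'world_from_camera': array([[-0.0119859 , -0.98840648,  0.15135708,  0.47229766],
       [-0.99988029,  0.01332842,  0.00785842,  0.02107808],
       [-0.00978466, -0.15124477, -0.98844791,  1.04660027],
       [ 0.        ,  0.        ,  0.        ,  1.        ]])}
```

View pics/scene0.png

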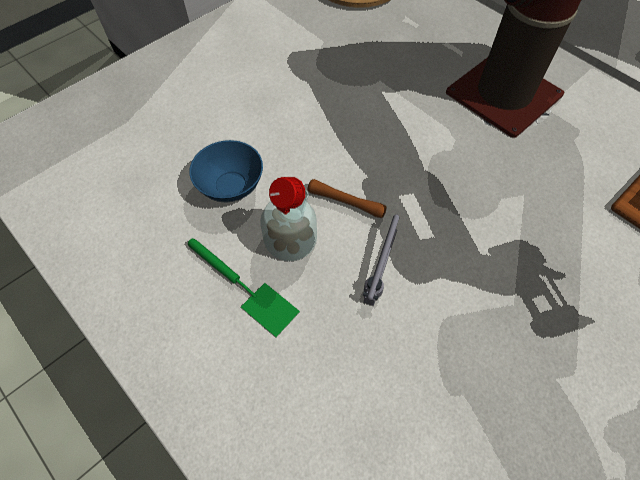

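View pics/top0.png

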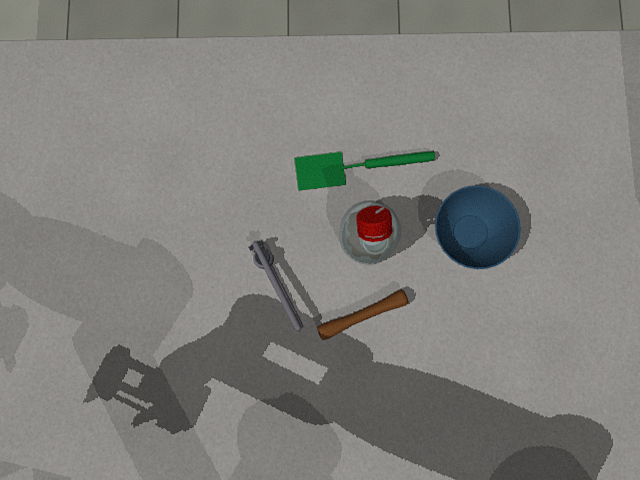

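The scene picture shows the red lid standing open at (287,193), with the white stripe at (275,195). The top picture shows the lid at (375,222) over the jar at (370,233). The bowl (478,227), pestle (363,315), press (277,285) and spatula (365,165) surround it.

```bash
cat > h.py <<'E'
import numpy as np,cv2
def pts(f,m):
    z=np.load(f);d=z['d'];v,u=np.nonzero(m&(d>0));w=d[v,u]
    P=np.c_[(u-z['cx'])/z['fx']*w,(v-z['cy'])/z['fy']*w,w]
    T=z['world_from_camera'];return P@T[:3,:3].T+T[:3,3]
def red(p):
    p=p.astype(int);return (p[...,0]>90)&(p[...,1]<60)&(p[...,2]<60)&(p[...,0]>2.2*p[...,1])
E
python3 - <<'E'
from h import *
for n in("scene","top"):
    f=f"pics/{n}0.npz";z=np.load(f);p=z['p'];m=red(p)
    k,l,s,c=cv2.connectedComponentsWithStats(m.astype(np.uint8));i=1+np.argmax(s[1:,4]);m=l==i
    P=pts(f,m);print(n,s[i],m.sum(),"mean",P.mean(0),"min",P.min(0),"max",P.max(0))
    # ransac planes
    rng=np.random.default_rng(0);Q=P
    for _ in range(3):
        best=None
        for t in range(800):
            a=Q[rng.choice(len(Q),3,False)];nn=np.cross(a[1]-a[0],a[2]-a[0]);L=np.linalg.norm(nn)
            if L<2e-4: continue
            nn/=L;e=abs((Q-a[0])@nn)<.0015
            if best is None or e.sum()>best.sum():best=e
        I=Q[best];c0=I.mean(0);nn=np.linalg.svd(I-c0)[2][2];nn*=np.sign(nn[2])
        print(" plane",best.sum(),nn.round(3),c0.round(4),"extent",np.ptp(I,axis=0).round(4));Q=Q[~best]
    # white stripe: bright low-sat within hull dilated
    # world height mask of jar
    z=np.load(f);x,y,w,h=s[i][:4];cv2.imwrite(f"pics/{n}0c.png",cv2.resize(p[y-40:y+h+60,x-50:x+w+50,::-1],None,fx=4,fy=4,interpolation=cv2.INTER_NEAREST))
    print("crop origin",x-50,y-40,p[y-40:y+h+60,x-50:x+w+50].shape)
E
```

```text
scene [269 177  36  37 900] 900 mean [ 0.64768639 -0.0419682   0.16494136] min [ 0.613973   -0.07304376  0.11711738] max [ 0.67389337 -0.01986392  0.18441411]
 plane 471 [0.698 0.088 0.711] [ 0.6545 -0.0452  0.1666] extent [0.0374 0.0518 0.0364]
 plane 105 [-0.464  0.781  0.419] [ 0.6324 -0.0283  0.1635] extent [0.0327 0.0174 0.034 ]
 plane 87 [0.585 0.16  0.795] [ 0.6531 -0.0456  0.1668] extent [0.04   0.0492 0.0308]
crop origin 219 137 (137, 136, 3)
top [356 206  34  36 882] 882 mean [ 0.63935097 -0.04365979  0.16970794] min [ 0.6122701  -0.07376238  0.10002251] max [ 0.67102069 -0.01820055  0.18701021]
 plane 370 [0.684 0.083 0.724] [ 0.6521 -0.0443  0.1694] extent [0.0374 0.049  0.0366]
 plane 160 [-0.644 -0.263  0.718] [ 0.6269 -0.0523  0.1733] extent [0.0271 0.0305 0.024 ]
 plane 152 [-0.606  0.621  0.497] [ 0.6281 -0.0305  0.1677] extent [0.03   0.0239 0.0311]
crop origin 306 166 (136, 134, 3)
```

```bash
cat >> h.py <<'E'
from scipy.optimize import least_squares
def face(f,n0,c0):
    """outer face of lid: all pixels on the plane, near c0; circle by boundary fit"""
    z=np.load(f);p=z['p'];P=pts(f,np.ones(p.shape[:2],bool));P=P[np.linalg.norm(P-c0,axis=1)<.034]
    for _ in range(4):
        I=P[abs((P-c0)@n0)<.002];c0=I.mean(0);n0=np.linalg.svd(I-c0)[2][2];n0*=np.sign(n0[2])
    e1=np.cross(n0,[0,0,1]);e1/=np.linalg.norm(e1);e2=np.cross(n0,e1)
    q=np.c_[(I-c0)@e1,(I-c0)@e2].astype(np.float32);H=cv2.convexHull(q)[:,0]
    s=least_squares(lambda v:np.hypot(*(H-v[:2]).T)-v[2],[0,0,.027],loss='soft_l1',f_scale=.001).x
    return n0,c0+s[0]*e1+s[1]*e2,s[2],len(I)
E
python3 - <<'E'
from h import *
A=[];C=[]
for n,n0,c0 in(("scene",[.698,.088,.711],[.6535,-.0452,.1666]),("top",[.684,.083,.724],[.6521,-.0443,.1694])):
    r=face(f"pics/{n}0.npz",np.array(n0),np.array(c0));print(n,r);A.append(r[0]);C.append(r[1])
a=sum(A);a/=np.linalg.norm(a);c=(C[0]+C[1])/2
psi=np.arctan2(a[1],a[0]);y=np.array([-np.sin(psi),np.cos(psi),0]);x=np.cross(y,a)
h=c+.031*x-.0334*a;X=np.array([np.cos(psi),np.sin(psi),0])
print("psi",psi,"q",np.arctan2(np.hypot(*a[:2]),a[2])+np.radians(25),"hinge",h,"(z expect .1212) jar",h-.0074*X)
# jar body on counter: height-banded points in each view (non grey/depth in 0.02..0.07 near jar)
j=h-.0074*X
for n in("scene","top"):
    P=pts(f"pics/{n}0.npz",np.ones((480,640),bool));B=P[(np.hypot(*(P[:,:2]-j[:2]).T)<.065)&(P[:,2]>.03)&(P[:,2]<.072)]
    if len(B)>30:
        H=B[:,:2];s=least_squares(lambda v:np.hypot(*(H-v).T)-.053,j[:2],loss='soft_l1',f_scale=.002).x;print(n,len(B),s)
E
```

```text
scene (array([0.69320545, 0.09357796, 0.71463933]), array([ 0.65588928, -0.04637241,  0.16529607]), np.float64(0.026453524530447955), 606)
top (array([0.68399843, 0.08813021, 0.72414032]), array([ 0.65392289, -0.04488497,  0.16785169]), np.float64(0.026373842857449512), 514)
psi 0.13118221291025337 q 1.2041786639246352 hinge [ 0.65401623 -0.04574609  0.12101344] (z expect .1212) jar [ 0.64667981 -0.04671406  0.12101344]
scene 625 [ 0.64829404 -0.04828731]
top 210 [ 0.64780774 -0.04594963]
```

View pics/top0c.png

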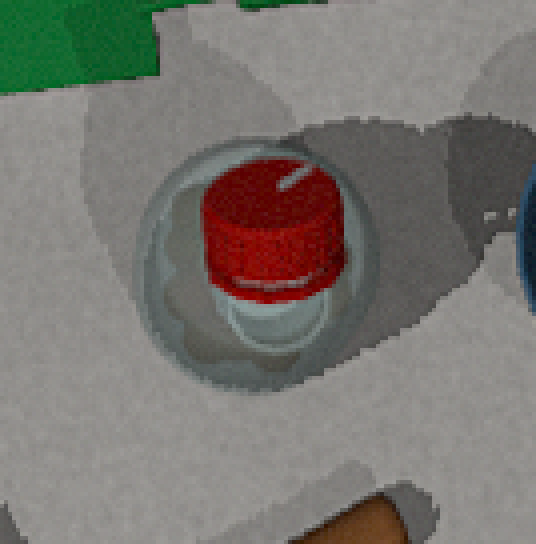

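```bash
cat >> h.py <<'E'
from scipy.spatial.transform import Rotation as Ro
psi=.131;X=np.array([np.cos(psi),np.sin(psi),0]);Y=np.array([-np.sin(psi),np.cos(psi),0]);Z=np.array([0,0,1.])
hinge=np.array([.654,-.0457,.1212]);b=np.radians(25)
n=-np.sin(b)*X+np.cos(b)*Z;u=np.cos(b)*X+np.sin(b)*Z
mouth=hinge-.031*u+.022*n
def col(q): # collar axes x,z at swing q
    return np.cos(q)*u-np.sin(q)*n, np.cos(q)*n+np.sin(q)*u
def push(q,L=.045,gap=0.,th=None):
    """TCP pose: closed fingers' +x edge on lid face"""
    xc,a=col(q);t=b*(1-q/1.204) if th is None else th
    zt=np.sin(t)*X-np.cos(t)*Z;xt=-np.cos(t)*X-np.sin(t)*Z
    R=np.c_[xt,Y,zt];return hinge-L*xc+(.0334+gap)*a-.0095*xt*(1 if q>.1 else 0),R
def rel(s,p,R):
    R0=Ro.from_quat(s['eef_rot']);d=R0.inv().apply(p-s['ee_pos'])*1e3
    return np.r_[d.round(1),(R0.inv()*Ro.from_matrix(R)).as_rotvec().round(3)].tolist()
E
python3 - <<'E'
from h import *;from cell import env
s=env.get_state();p,R=push(1.204)
print(mouth,p);P=p+.035*X;P[2]=.27;print(P,rel(s,P,R))
P[2]=.27;print(rel(s,s['ee_pos']+[0,0,.05],R))
E
```

```text
[ 0.61692725 -0.0505845   0.12803761] [ 0.65431327 -0.04565873  0.17648303]
[ 0.68901338 -0.04108683  0.27      ] [-640.0, -365.8, -48.0, -0.002, -0.001, -0.575]
[0.0, -0.1, -50.0, -0.002, -0.001, -0.575]
```

Emit:
{"api": "drive_tool", "payload": {"targets": [[[-640,-366,-48,0,0,-0.575,-1],[-640,-366,-48,0,0,-0.575,-1],[-640,-366,-48,0,0,-0.575,-1],[-640,-366,-48,0,0,-0.575,-1],[-640,-366,-48,0,0,-0.575,-1],[-640,-366,-48,0,0,-0.575,-1],[-640,-366,-48,0,0,-0.575,-1],[-640,-366,-48,0,0,-0.575,-1],[-640,-366,-48,0,0,-0.575,-1],[-640,-366,-48,0,0,-0.575,-1],[-640,-366,-48,0,0,-0.575,-1],[-640,-366,-48,0,0,-0.575,-1],[-640,-366,-48,0,0,-0.575,-1],[-640,-366,-48,0,0,-0.575,-1],[-640,-366,-48,0,0,-0.575,-1],[-640,-366,-48,0,0,-0.575,-1],[-640,-366,-48,0,0,-0.575,-1],[-640,-366,-48,0,0,-0.575,-1],[-640,-366,-48,0,0,-0.575,-1],[-640,-366,-48,0,0,-0.575,-1]]]}}

```text
time_s: 1.77
ee_pos: [0.6894, -0.0432, 0.2688]
eef_rot: [-0.064, 0.998, 0.0, -0.001]
wrist_force: [-0.1, 0.5, 0.1]
width: 0.003
finger_force: 0.0
```

Run:
```python
from h import *;from cell import env
s=env.get_state();print(s['time_s'],s['ee_pos'],s['joints'].round(2),s['wrist_force'],s['width'])
p,R=push(1.204);P=p+.035*X;P[2]=.27;print(rel(s,P,R))
for g in(.03,.008):print(rel(s,*push(1.204,gap=g)))
for q in np.arange(1.2,-.01,-.1):print(round(q,2),rel(s,*push(q)))
```

```text
1.7667 [ 0.68941411 -0.04317636  0.2688038 ] [-0.18  0.36  1.28 -0.    1.51 -1.88] [-0.1246348   0.51541552  0.09459702] 0.0032635035684048844
[0.1, 2.1, -1.2, 0.001, -0.002, -0.003]
[14.1, 2.0, 70.8, 0.001, -0.002, -0.003]
[29.4, 2.0, 86.6, 0.001, -0.002, -0.003]
1.2 [35.1, 2.0, 92.4, 0.001, -0.004, -0.003]
1.1 [40.6, 1.9, 93.3, 0.001, -0.04, -0.003]
1.0 [46.0, 1.9, 94.7, 0.001, -0.076, -0.003]
0.9 [51.1, 1.9, 96.7, 0.0, -0.112, -0.003]
0.8 [56.0, 1.9, 99.1, 0.0, -0.149, -0.003]
0.7 [60.6, 1.9, 102.0, 0.0, -0.185, -0.003]
0.6 [64.9, 1.8, 105.4, 0.0, -0.221, -0.003]
0.5 [68.8, 1.8, 109.2, 0.0, -0.257, -0.003]
0.4 [72.3, 1.8, 113.3, 0.0, -0.294, -0.003]
0.3 [75.3, 1.8, 117.7, 0.0, -0.33, -0.003]
0.2 [77.9, 1.8, 122.5, 0.0, -0.366, -0.003]
0.1 [88.7, 1.8, 131.1, 0.0, -0.402, -0.003]
-0.0 [90.0, 1.7, 136.5, -0.0, -0.439, -0.003]
```

Emit:
{"api": "drive_tool", "payload": {"targets": [[[14,2,40,0,0,0,-1],[14,2,70,0,0,0,-1],[22,2,79,0,0,0,-1],[29,2,86,0,0,0,-1],[35,2,92,0,0,0,-1],[38,2,93,0,-0.02,0,-1],[41,2,93.5,0,-0.04,0,-1],[43.5,2,94,0,-0.06,0,-1],[46,2,95,0,-0.076,0,-1],[51,2,97,0,-0.112,0,-1],[56,2,99,0,-0.149,0,-1],[60.5,2,102,0,-0.185,0,-1],[65,2,105.5,0,-0.221,0,-1],[65,2,105.5,0,-0.221,0,-1]]]}}

```text
time_s: 2.93
ee_pos: [0.6224, -0.0467, 0.1643]
eef_rot: [-0.065, 0.992, 0.008, 0.11]
wrist_force: [0.4, 0.2, 0.2]
width: 0.003
finger_force: 0.2
```

```bash
cat > look.py <<'E'
import sys;from h import *;from cell import env
k=sys.argv[1];s=env.get_state();print(s['time_s'],s['ee_pos'],s['joints'].round(2),s['wrist_force'].round(1),s['torque'].round(2),s['width'])
for nm in("scene","top"):
    p,d=env.grab_frame(nm);np.savez(f"pics/{nm}{k}.npz",p=p,d=d,**env.get_calibration(nm))
    f=f"pics/{nm}{k}.npz";P=pts(f,red(p));print(nm,len(P),P.mean(0),np.percentile(P,[2,98],axis=0).round(3).tolist())
a=[np.load(f"pics/{nm}{k}.npz")['p'] for nm in("scene","top")]
cv2.imwrite(f"pics/both{k}.png",np.hstack([cv2.resize(a[0][110:290,200:400],(400,360)),cv2.resize(a[1][140:320,270:470],(400,360))])[...,::-1])
E
python3 look.py 1
```

```text
2.9333 [ 0.62236279 -0.04667896  0.16425249] [-0.25  0.1   1.79  0.09  1.05 -1.99] [0.4 0.2 0.2] [0.02 0.12 0.05] 0.0034454738415209355
scene 247 [ 0.55166323 -0.02758197  0.13019651] [[-0.084, -0.074, 0.009], [0.659, 0.1, 0.161]]
top 31 [ 0.46508686 -0.04372763  0.56115277] [[0.368, -0.088, 0.533], [0.544, 0.042, 0.598]]
```

View pics/both1.png

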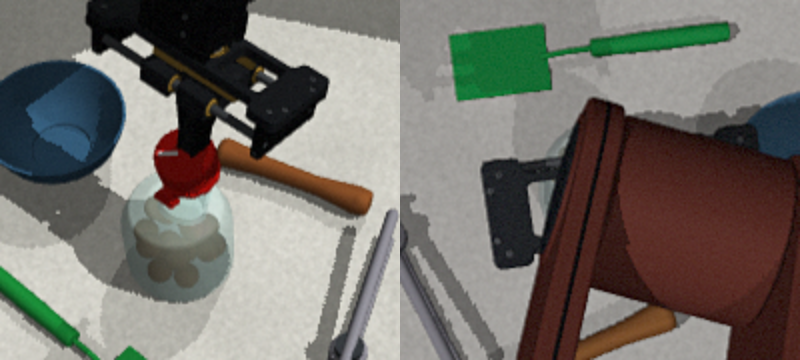

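The lid (185,165, left half) has swung partway down under the fingertips and the jar hasn't moved. I'll carry on with the swing.

Run:
```python
from h import *;from cell import env
s=env.get_state()
for q in np.arange(.6,-.05,-.1):
    xc,a=col(q);p,R=push(q)
    off=min(1,q/.2)*.0095 if q>0 else 0
    p=hinge-.045*xc+.0334*a-off*R[:,0]
    print(round(q,2),rel(s,p,R))
p,R=push(0,gap=-.003);print(rel(s,p,R))
```

```text
0.6 [0.3, -2.5, 1.9, -0.0, 0.002, 0.0]
0.5 [4.9, -2.5, 4.7, -0.0, -0.034, 0.0]
0.4 [9.2, -2.5, 8.0, -0.0, -0.071, 0.0]
0.3 [13.2, -2.5, 11.7, 0.0, -0.107, 0.0]
0.2 [16.7, -2.5, 15.7, 0.0, -0.143, 0.0]
0.1 [24.5, -2.5, 20.9, 0.0, -0.179, 0.0]
0.0 [31.7, -2.5, 26.7, 0.0, -0.216, 0.0]
[31.0, -2.5, 29.7, 0.0, -0.216, 0.0]
```

Emit:
{"api": "drive_tool", "payload": {"targets": [[[1,-1,2,0,0,0,-1],[5,-2,4.5,0,-0.034,0,-1],[9,-2,8,0,-0.07,0,-1],[13,-2,11.5,0,-0.107,0,-1],[17,-2,16,0,-0.143,0,-1],[23,-2,20,0,-0.17,0,-1],[28,-2,24,0,-0.2,0,-1],[31,-2,27,0,-0.216,0,-1],[31,-2,29,0,-0.216,0,-1],[31,-2,29,0,-0.216,0,-1]]]}}

```text
time_s: 3.87
ee_pos: [0.6009, -0.0525, 0.1306]
eef_rot: [-0.064, 0.974, 0.014, 0.216]
wrist_force: [-12.9, -0.0, 11.3]
width: 0.005
finger_force: 7.4
```

Run:
```python
from h import *;from cell import env
s=env.get_state();print(s['time_s'],s['ee_pos'],s['joints'].round(2),s['wrist_force'].round(1),s['torque'].round(2))
print(rel(s,*push(0)))
```

```text
3.8667 [ 0.60090954 -0.05253601  0.13056459] [-0.33 -0.04  2.05  0.28  0.75 -2.19] [-12.9  -0.   11.3] [0.08 1.38 0.1 ]
[0.4, -0.2, -2.3, 0.001, -0.001, 0.001]
```

Emit:
{"api": "drive_tool", "payload": {"targets": [[[0,0,-20,0,0,0,-1],[0,0,-50,0,0,0,0],[0,0,-90,0,0,0,1],[0,0,-110,0,0,0,1],[0,0,-110,0,0,0,1],[0,0,-110,0,0,0,1]]]}}

```text
time_s: 4.37
ee_pos: [0.5561, -0.0591, 0.2318]
eef_rot: [-0.064, 0.974, 0.013, 0.218]
wrist_force: [-0.2, -0.6, -0.1]
width: 0.299
finger_force: 0.0
```

```bash
python3 look.py 2
python3 - <<'E'
from h import *;from cell import env
s=env.get_state();p,d=env.grab_frame("wrist");c=env.get_calibration("wrist")
T=np.eye(4);T[:3,:3]=Ro.from_quat(s['eef_rot']).as_matrix();T[:3,3]=s['ee_pos']
np.savez("pics/wrist2.npz",p=p,d=d,world_from_camera=T@c['hand_eye'],**{k:c[k] for k in('fx','fy','cx','cy')})
b2=cv2.imread('pics/both2.png');w=cv2.resize(p[...,::-1],(400,300));cv2.imwrite('pics/m2.png',np.vstack([np.hstack([b2[:300,:400],w])]))
a0=mouth+.0114*n;print("expect",n,a0)
for nm in("wrist","scene"):
    print(nm,face(f"pics/{nm}2.npz",n.copy(),a0.copy()))
E
```

```text
4.3667 [ 0.55607488 -0.0591103   0.23176912] [-0.38 -0.28  2.06  0.25  0.99 -2.18] [-0.2 -0.6 -0.1] [-0.06  0.3   0.04] 0.29869832636179433
scene 721 [ 0.62511422 -0.04260124  0.13193125] [[0.595, -0.073, 0.112], [0.659, -0.024, 0.146]]
top 974 [ 0.61873908 -0.04759175  0.13634838] [[0.592, -0.074, 0.12], [0.657, -0.024, 0.149]]
expect [-0.41899717 -0.05520478  0.90630779] [ 0.61215068 -0.05121384  0.13836951]
wrist (array([-0.42192448, -0.05521685,  0.90494797]), array([ 0.61267263, -0.05300314,  0.13778899]), np.float64(0.026571563911172852), 3754)
scene (array([-0.41848439, -0.05156689,  0.90675888]), array([ 0.61566641, -0.05140949,  0.13731182]), np.float64(0.026200154843695006), 382)
```

View pics/m2.png

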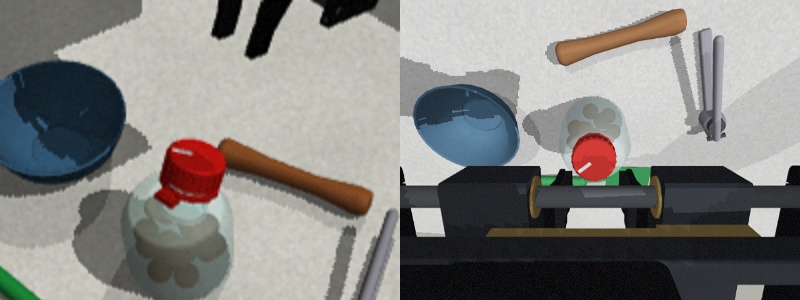

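The left half shows the lid at (193,170) lying flat on the mouth. The wrist view on the right shows it at (593,157) between the fingers. The fitted face normal matches n to within 0.3 degrees. Next I'll go in for the grip.

```bash
cat >> h.py <<'E'
top=np.array([.6132,-.0517,.1378])
def grip(depth,w):
    R=np.c_[-u,Y,-n]@Ro.from_rotvec([0,0,w]).as_matrix();return top-depth*n,R
E
python3 - <<'E'
from h import *;from cell import env
s=env.get_state()
for d in(-.02,.02):print(rel(s,*grip(d,-.3)))
E
```

```text
[-15.7, -1.3, 86.5, 0.002, -0.002, -0.3]
[-15.8, -1.4, 126.5, 0.002, -0.002, -0.3]
```

Emit:
{"api": "drive_tool", "payload": {"targets": [[[-8,-1,20,0,0,-0.1,1],[-16,-1.5,40,0,0,-0.2,1],[-16,-1.5,60,0,0,-0.3,1],[-16,-1.5,80,0,0,-0.3,1],[-16,-1.5,80,0,0,-0.3,1],[-16,-1.5,80,0,0,-0.3,1]]]}}

```text
time_s: 5.02
ee_pos: [0.6015, -0.0529, 0.1605]
eef_rot: [-0.209, 0.954, -0.017, 0.213]
wrist_force: [1.6, -0.0, 0.2]
width: 0.896
finger_force: 0.0
```

Run:
```python
from h import *;from cell import env
s=env.get_state();print(s['ee_pos'],s['joints'].round(2),s['width'])
for d in(-.02,.02):print(rel(s,*grip(d,-.3)))
```

```text
[ 0.60148274 -0.05288687  0.16051018] [-0.33 -0.08  2.02  0.26  0.82 -2.47] 0.8958557828411554
[-0.9, -0.7, 5.6, 0.004, -0.004, -0.001]
[-1.1, -0.8, 45.6, 0.004, -0.004, -0.001]
```

Emit:
{"api": "drive_tool", "payload": {"targets": [[[-1,-1,10,0,0,0,1],[-1,-1,20,0,0,0,1],[-1,-1,30,0,0,0,1],[-1,-1,38,0,0,0,1],[-1,-1,45,0,0,0,1],[-1,-1,45,0,0,0,1],[-1,-1,45,0,0,0,1]]]}}

```text
time_s: 5.6
ee_pos: [0.6229, -0.0516, 0.123]
eef_rot: [-0.209, 0.954, -0.018, 0.215]
wrist_force: [-0.3, 0.6, 0.6]
width: 1.001
finger_force: 0.0
```

Emit:
{"api": "drive_tool", "payload": {"targets": [[[0,0,0,0,0,0,-1],[0,0,0,0,0,0,-1],[0,0,0,0,0,0,-1],[0,0,0,0,0,0,-1],[0,0,0,0,0,0,-1],[0,0,0,0,0,0,-1],[0,0,0,0,0,0,-1],[0,0,0,0,0,0,-1]]]}}

```text
time_s: 6.27
ee_pos: [0.6227, -0.051, 0.1235]
eef_rot: [-0.209, 0.954, -0.018, 0.216]
wrist_force: [-3.4, 4.2, 2.4]
width: 0.614
finger_force: 30.0
```

Run:
```python
from h import *;from cell import env
s=env.get_state();print(s['ee_pos'],s['joints'].round(2),s['width']*87,s['wrist_force'].round(1),s['torque'].round(2),s['finger_force'])
for d in(.02,):print(rel(s,*grip(d,-.3)))
```

```text
[ 0.62268384 -0.05100032  0.12348512] [-0.31  0.02  2.    0.27  0.73 -2.48] 53.40038127937963 [-3.4  4.2  2.4] [0.71 0.66 0.24] 30.0022754073143
[2.3, 1.3, 3.0, 0.002, 0.0, -0.0]
```

Emit:
{"api": "drive_tool", "payload": {"targets": [[[0,0,0,0,0,0,0.6],[0,0,0,0,0,0,0.6],[0,0,0,0,0,0,0.6],[2.5,1.5,4,0,0,0,0.6],[2.5,1.5,4,0,0,0,0.6],[2.5,1.5,4,0,0,0,-1],[2.5,1.5,4,0,0,0,-1],[2.5,1.5,4,0,0,0,-1],[2.5,1.5,4,0,0,0,-1],[2.5,1.5,4,0,0,0,-1],[2.5,1.5,4,0,0,0,-1]]]}}

```text
time_s: 7.18
ee_pos: [0.6223, -0.0514, 0.1189]
eef_rot: [-0.209, 0.954, -0.018, 0.216]
wrist_force: [-0.3, -1.1, -0.0]
width: 0.61
finger_force: 30.0
```

Run:
```python
from h import *;from cell import env
s=env.get_state();print(s['ee_pos'],s['joints'].round(2),s['width']*87,s['wrist_force'].round(1),s['torque'].round(2),s['finger_force'])
for d in(.02,):print(rel(s,*grip(d,-.3)))
```

```text
[ 0.6222694  -0.05136997  0.11892439] [-0.31  0.03  2.01  0.28  0.72 -2.48] 53.07877441098464 [-0.3 -1.1 -0. ] [-0.08  0.26 -0.05] 30.000025928020477
[-0.1, 0.9, -0.9, -0.0, 0.001, 0.0]
```

Emit:
{"api": "drive_tool", "payload": {"targets": [[[0,0,0.1,0,0,0.1,-1],[0,0,0.2,0,0,0.2,-1],[0,0,0.25,0,0,0.3,-1],[0,0,0.3,0,0,0.4,-1],[0,0,0.4,0,0,0.5,-1],[0,0,0.5,0,0,0.6,-1],[0,0,0.55,0,0,0.7,-1],[0,0,0.6,0,0,0.8,-1],[0,0,0.7,0,0,0.9,-1],[0,0,0.8,0,0,1.0,-1]]]}}

```text
time_s: 8.02
ee_pos: [0.6226, -0.0514, 0.1182]
eef_rot: [0.276, 0.936, 0.088, 0.198]
wrist_force: [-0.8, -0.6, -0.2]
width: 0.611
finger_force: 30.0
```

```bash
python3 look.py 3
python3 - <<'E'
from h import *;from cell import env
s=env.get_state();print(rel(s,*grip(.0208,.7)))
E
```

```text
8.0167 [ 0.62258853 -0.05135381  0.11820058] [-0.31  0.03  2.01  0.28  0.72 -1.48] [-0.8 -0.6 -0.2] [-0.36  0.29  0.31] 0.6113129617804416
scene 49 [ 0.51118641 -0.01527505  0.10357332] [[-0.084, -0.077, 0.009], [0.662, 0.101, 0.137]]
top 37 [ 0.57824536 -0.04570455  0.19233186] [[0.452, -0.084, 0.116], [0.62, -0.028, 0.467]]
[0.8, 0.7, -0.9, 0.0, 0.001, -0.0]
```

View pics/both3.png

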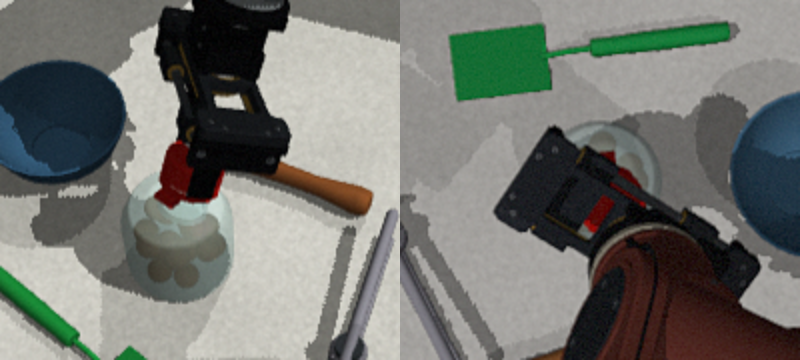

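The lid (190,175, left half) is gripped and turning, with a resisting moment of about 0.4 N m. I'll keep turning.

Emit:
{"api": "drive_tool", "payload": {"targets": [[[0,0,0.1,0,0,0.11,-1],[0,0,0.2,0,0,0.22,-1],[0,0,0.3,0,0,0.33,-1],[0,0,0.35,0,0,0.44,-1],[0,0,0.45,0,0,0.55,-1],[0,0,0.5,0,0,0.66,-1],[0,0,0.6,0,0,0.77,-1],[0,0,0.7,0,0,0.88,-1],[0,0,0.8,0,0,0.99,-1],[0,0,0.9,0,0,1.1,-1],[0,0,1.0,0,0,1.21,-1],[0,0,1.05,0,0,1.32,-1],[0,0,1.15,0,0,1.43,-1],[0,0,1.25,0,0,1.54,-1],[0,0,1.3,0,0,1.65,-1],[0,0,1.4,0,0,1.76,-1],[0,0,1.5,0,0,1.87,-1],[0,0,1.6,0,0,1.98,-1],[0,0,1.65,0,0,2.09,-1],[0,0,1.75,0,0,2.2,-1]]]}}

```text
time_s: 9.78
ee_pos: [0.6228, -0.0512, 0.1163]
eef_rot: [0.959, 0.181, 0.216, 0.012]
wrist_force: [-2.3, -0.6, 0.8]
width: 0.613
finger_force: 30.0
```

Run:
```python
from h import *;from cell import env
s=env.get_state();print(s['time_s'],s['joints'].round(2),s['wrist_force'].round(1),s['torque']@-n)
print(rel(s,*grip(.02+.0026,2.9)))
```

```text
9.7833 [-0.31  0.03  2.01  0.28  0.72  0.72] [-2.3 -0.6  0.8] -0.43160596532033557
[0.6, -0.6, -1.0, -0.0, 0.0, -0.001]
```

Emit:
{"api": "drive_tool", "payload": {"targets": [[[0,0,0.1,0,0,0.1,-1],[0,0,0.2,0,0,0.2,-1],[0,0,0.25,0,0,0.3,-1],[0,0,0.3,0,0,0.4,-1],[0,0,0.4,0,0,0.5,-1],[0,0,0.5,0,0,0.6,-1],[0,0,0.55,0,0,0.7,-1],[0,0,0.6,0,0,0.8,-1],[0,0,0.7,0,0,0.9,-1],[0,0,0.75,0,0,0.95,-1]]]}}

```text
time_s: 10.62
ee_pos: [0.6248, -0.052, 0.1174]
eef_rot: [0.936, -0.277, 0.2, -0.088]
wrist_force: [-0.6, -7.8, 3.1]
width: 0.61
finger_force: 30.0
```

Run:
```python
from h import *;from cell import env
s=env.get_state();print(s['time_s'],s['joints'].round(2),s['wrist_force'].round(1),s['torque']@-n)
```

```text
10.6167 [-0.31  0.03  2.01  0.28  0.72  1.67] [-0.6 -7.8  3.1] -0.771706351729754
```

Emit:
{"api": "drive_tool", "payload": {"targets": [[[0,0,0.05,0,0,0.05,-1],[0,0,0.05,0,0,0.1,-1],[0,0,0.05,0,0,0.15,-1],[0,0,0.05,0,0,0.15,-1]]]}}

```text
time_s: 10.95
ee_pos: [0.6246, -0.0523, 0.1172]
eef_rot: [0.913, -0.346, 0.193, -0.102]
wrist_force: [-1.8, -5.5, 4.2]
width: 0.615
finger_force: 30.0
```

Run:
```python
from h import *;from cell import env
s=env.get_state();print(s['time_s'],s['joints'].round(3),s['wrist_force'].round(1),s['torque']@-n)
```

```text
10.95 [-0.308  0.035  2.006  0.275  0.716  1.813] [-1.8 -5.5  4.2] -0.8723609570778885
```

Emit:
{"api": "drive_tool", "payload": {"targets": [[[0,0,0,0,0,0,0.8],[0,0,0,0,0,0,1],[0,0,0,0,0,0,1],[0,0,0,0,0,0,1],[0,0,-30,0,0,0,1],[0,0,-60,0,0,0,1],[0,0,-90,0,0,0,1],[0,0,-110,0,0,0,1],[0,0,-110,0,0,0,1],[0,0,-110,0,0,0,1]]]}}

```text
time_s: 11.78
ee_pos: [0.578, -0.0572, 0.2168]
eef_rot: [0.912, -0.347, 0.192, -0.103]
wrist_force: [-0.2, 0.2, -1.0]
width: 0.996
finger_force: 0.0
```

```bash
python3 look.py 4
python3 - <<'E'
from h import *;from cell import env
s=env.get_state();p,d=env.grab_frame("wrist");c=env.get_calibration("wrist")
T=np.eye(4);T[:3,:3]=Ro.from_quat(s['eef_rot']).as_matrix();T[:3,3]=s['ee_pos']
np.savez("pics/wrist4.npz",p=p,d=d,world_from_camera=T@c['hand_eye'],**{k:c[k] for k in('fx','fy','cx','cy')})
b2=cv2.imread('pics/both4.png');w=cv2.resize(p[...,::-1],(400,360));cv2.imwrite('pics/m4.png',np.hstack([b2[:,:400],w]))
for f in("wrist2","scene2","wrist4","scene4","top4"):
    f=f"pics/{f}.npz";r=face(f,n.copy(),top if '2' in f else top-.0034*n);nn,cc=r[:2]
    p=np.load(f)['p'].astype(int);m=(p[...,1]>100)&(p[...,0]>140)
    P=pts(f,m);P=P[(abs((P-cc)@nn)<.003)&(np.linalg.norm(P-cc,axis=1)<.024)]
    e=(P.mean(0)-cc) if len(P) else np.zeros(3)
    print(f,nn.round(3),cc.round(4),"h",(cc-hinge)@n,len(P),"stripe angle",np.arctan2(e@Y,e@u),np.linalg.norm(e))
E
```

```text
11.7833 [ 0.57801    -0.05721577  0.21684086] [-0.35 -0.21  2.03  0.25  0.94  1.84] [-0.2  0.2 -1. ] [-0.06  0.5   0.01] 0.9964134910824541
scene 706 [ 0.62642251 -0.04352664  0.13036004] [[0.596, -0.073, 0.112], [0.659, -0.024, 0.144]]
top 147 [ 0.62545184 -0.05938553  0.16111492] [[0.431, -0.075, 0.121], [0.66, -0.041, 0.561]]
pics/wrist2.npz [-0.422 -0.055  0.905] [ 0.6127 -0.053   0.1378] h 0.03275395503218404 156 stripe angle -0.8691156349963428 0.014288182406630398
pics/scene2.npz [-0.417 -0.051  0.907] [ 0.6157 -0.0513  0.1373] h 0.030959986839281597 18 stripe angle -1.0350170305243152 0.014379005959344165
pics/wrist4.npz [-0.417 -0.06   0.907] [ 0.6146 -0.053   0.1358] h 0.030142965367566138 164 stripe angle 2.093159133649587 0.014433711068782865
pics/scene4.npz [-0.41  -0.056  0.91 ] [ 0.6167 -0.0514  0.1348] h 0.02826229966011982 18 stripe angle 2.245199868989186 0.01389015750094701
pics/top4.npz [-0.402 -0.114  0.908] [ 0.619  -0.0553  0.138 ] h 0.03044171544739307 0 stripe angle 0.0 0.0
```

View pics/m4.png

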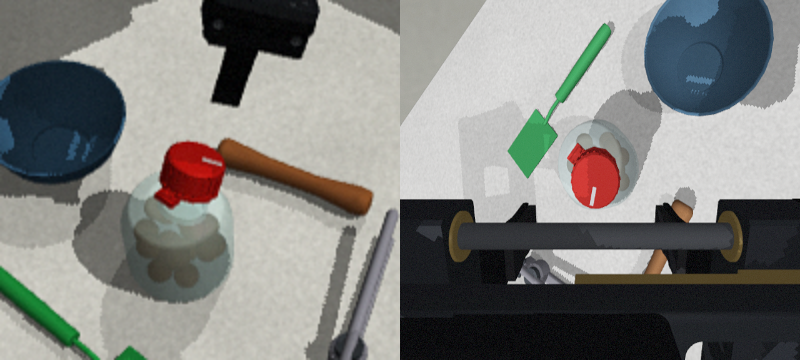

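The lid's white stripe has gone from (180,153) to (212,160) in the scene view. That is about 3.3 rad, and the lid is 2.6 mm lower. The end torque also doubled, so it is probably at the stop. I'll take a fresh grip and turn again to confirm.

Run:
```python
from h import *;from cell import env
s=env.get_state()
top=np.array([.6146,-.052,.1353])
for d in(-.02,.021):
    p,R=grip(d,2.2);p=top-d*n;print(rel(s,p,R))
```

```text
[1.5, -1.0, 66.9, -0.002, 0.002, -1.8]
[1.6, -1.0, 107.9, -0.002, 0.002, -1.8]
```

Emit:
{"api": "drive_tool", "payload": {"targets": [[[1.5,-1,10,0,0,-0.9,1],[1.5,-1,20,0,0,-1.8,1],[1.5,-1,30,0,0,-1.8,1],[1.5,-1,40,0,0,-1.8,1],[1.5,-1,40,0,0,-1.8,1],[1.5,-1,40,0,0,-1.8,1],[1.5,-1,40,0,0,-1.8,1],[1.5,-1,40,0,0,-1.8,1],[1.5,-1,40,0,0,-1.8,1],[1.5,-1,40,0,0,-1.8,1],[1.5,-1,50,0,0,-1.8,1],[1.5,-1,60,0,0,-1.8,1],[1.5,-1,60,0,0,-1.8,1],[1.5,-1,60,0,0,-1.8,1],[1.5,-1,60,0,0,-1.8,1],[1.5,-1,60,0,0,-1.8,1],[1.5,-1,60,0,0,-1.8,1]]]}}

```text
time_s: 13.35
ee_pos: [0.6036, -0.0536, 0.16]
eef_rot: [0.84, 0.498, 0.198, 0.084]
wrist_force: [0.1, 0.4, 0.0]
width: 1.001
finger_force: 0.0
```

Run:
```python
from h import *;from cell import env
s=env.get_state();print(s['joints'].round(2))
top=np.array([.6146,-.052,.1353])
for d in(-.02,.021):
    p,R=grip(d,2.2);p=top-d*n;print(rel(s,p,R))
```

```text
[-0.33 -0.07  2.02  0.26  0.82  0.03]
[-0.0, -0.4, 7.1, -0.002, 0.0, -0.002]
[-0.0, -0.3, 48.1, -0.002, 0.0, -0.002]
```

Emit:
{"api": "drive_tool", "payload": {"targets": [[[0,0,12,0,0,0,1],[0,0,24,0,0,0,1],[0,0,36,0,0,0,1],[0,0,47,0,0,0,1],[0,0,47,0,0,0,1],[0,0,47,0,0,0,1],[0,0,47,0,0,0,-1],[0,0,47,0,0,0,-1],[0,0,47,0,0,0,-1],[0,0,47,0,0,0,-1],[0,0,47,0,0,0,-1],[0,0,47,0,0,0,-1],[0,0,47,0,0,0,-1],[0,0,47,0,0,0,-1]]]}}

```text
time_s: 14.52
ee_pos: [0.6227, -0.0508, 0.1185]
eef_rot: [0.839, 0.499, 0.198, 0.084]
wrist_force: [-5.7, 1.1, 3.4]
width: 0.612
finger_force: 30.0
```

Emit:
{"api": "drive_tool", "payload": {"targets": [[[0,0,0,0,0,0.08,-1],[0,0,0,0,0,0.16,-1],[0,0,0,0,0,0.16,-1]]]}}

```text
time_s: 14.77
ee_pos: [0.6221, -0.0513, 0.1181]
eef_rot: [0.877, 0.43, 0.204, 0.068]
wrist_force: [-8.0, -1.7, 2.4]
width: 0.61
finger_force: 30.0
```

Run:
```python
from h import *;from cell import env
s=env.get_state();print(s['time_s'],s['joints'].round(3),s['wrist_force'].round(1),s['torque']@-n,s['width']*87)
```

```text
14.7667 [-0.308  0.031  2.006  0.273  0.727  0.181] [-8.  -1.7  2.4] -0.8635199127822587 53.03252472927675
```

Emit:
{"api": "drive_tool", "payload": {"targets": [[[0,0,0,0,0,0.08,-1],[0,0,0,0,0,0.16,-1],[0,0,0,0,0,0.24,-1],[0,0,0,0,0,0.32,-1],[0,0,0,0,0,0.4,-1],[0,0,0,0,0,0.4,-1]]]}}

```text
time_s: 15.27
ee_pos: [0.6227, -0.051, 0.1184]
eef_rot: [0.945, 0.247, 0.214, 0.026]
wrist_force: [-4.8, -0.1, 1.0]
width: 0.61
finger_force: 30.0
```

Run:
```python
from h import *;from cell import env
s=env.get_state();print(s['time_s'],s['joints'].round(3),s['wrist_force'].round(1),s['torque']@-n,s['width']*87)
```

```text
15.2667 [-0.308  0.032  2.006  0.274  0.726  0.58 ] [-4.8 -0.1  1. ] -0.574541214648728 53.10044352986953
```

Emit:
{"api": "drive_tool", "payload": {"targets": [[[0,0,0,0,0,0,0.8],[0,0,0,0,0,0,1],[0,0,0,0,0,0,1],[0,0,0,0,0,0,1],[0,0,-30,0,0,0,1],[0,0,-60,0,0,0,1],[0,0,-90,0,0,0,1],[0,0,-110,0,0,0,1],[0,0,-110,0,0,0,1],[0,0,-110,0,0,0,1]]]}}

```text
time_s: 16.1
ee_pos: [0.5787, -0.0581, 0.2208]
eef_rot: [0.944, 0.247, 0.217, 0.028]
wrist_force: [0.2, -0.8, -0.0]
width: 0.998
finger_force: 0.0
```

```bash
python3 look.py 5
python3 - <<'E'
from h import *;from cell import env
s=env.get_state();p,d=env.grab_frame("wrist");c=env.get_calibration("wrist")
T=np.eye(4);T[:3,:3]=Ro.from_quat(s['eef_rot']).as_matrix();T[:3,3]=s['ee_pos']
np.savez("pics/wrist5.npz",p=p,d=d,world_from_camera=T@c['hand_eye'],**{k:c[k] for k in('fx','fy','cx','cy')})
b2=cv2.imread('pics/both5.png');w=cv2.resize(p[...,::-1],(400,360));cv2.imwrite('pics/m5.png',np.hstack([b2[:,:400],w]))
def ang(v): return np.arctan2(v@Y,v@u)
for f in("wrist2","scene2","top0","scene0","wrist4","scene4","wrist5","scene5"):
    o='0' in f;g=f;f=f"pics/{f}.npz"
    xc,a=col(1.204) if o else (u,n)
    c0=hinge-.031*xc+.0334*a if o else (top if '2' in f else top-.0028*n)
    nn,cc=face(f,a.copy(),c0)[:2]
    p=np.load(f)['p'].astype(int);m=(p[...,1]>80)&(p[...,0]>130)
    P=pts(f,m);P=P[(abs((P-cc)@nn)<.003)&(np.linalg.norm(P-cc,axis=1)<.023)]
    D=np.linalg.svd(P-P.mean(0))[2][0];D*=np.sign(D@(P.mean(0)-cc));e=P.mean(0)-cc
    print(g,"h",((cc-hinge)@a).round(4),len(P),"angle by line",np.arctan2(D@Y,D@xc),"by centre",np.arctan2(e@Y,e@xc),np.linalg.norm(e))
E
```

```text
16.1 [ 0.57868384 -0.05810048  0.22077806] [-0.35 -0.21  2.02  0.25  0.95  0.6 ] [ 0.2 -0.8 -0. ] [-0.09  0.39 -0.02] 0.9976818155312906
scene 718 [ 0.62656141 -0.04382479  0.130414  ] [[0.596, -0.074, 0.111], [0.659, -0.024, 0.144]]
top 985 [ 0.618804   -0.04878547  0.13883444] [[0.592, -0.075, 0.12], [0.657, -0.024, 0.147]]
wrist2 h 0.0328 154 angle by line -0.9117542249948264 by centre -0.8716397004891673 0.01397278396957259
scene2 h 0.031 21 angle by line -0.8272455181669041 by centre -1.069279177212895 0.01415235339918764
top0 h 0.0336 0 angle by line nan by centre nan nan
scene0 h 0.033 18 angle by line -0.9189905086265588 by centre -0.9446812219394922 0.014784895143291852
wrist4 h 0.0301 171 angle by line 2.0701457549422333 by centre 2.098106905276184 0.013962373697144781
scene4 h 0.0283 20 angle by line 2.0347704551354613 by centre 2.2168190751756516 0.013412557241546379
wrist5 h 0.0302 186 angle by line 2.0698385841409164 by centre 2.1143935427838074 0.013850677628463282
scene5 h 0.0282 25 angle by line 2.076276027722471 by centre 2.3427870713040266 0.013374337977992807<stdin>:14: RuntimeWarning: Mean of empty slice.
  ret = um.true_divide(
```

View pics/m5.png

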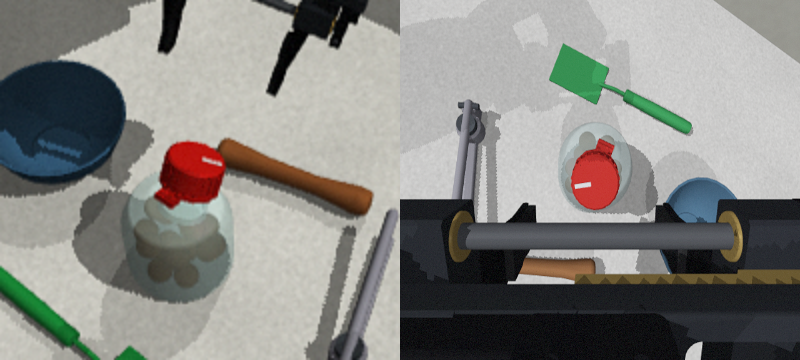

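The stripe stayed at 2.07 rad through a further 0.56 rad of grip turn. The face is 30.1 mm above the hinge, which is the tight height, so the lid is at its stop. The hand is open and clear, so I'm handing in.

```bash
python3 -c "
from cell import env
print(env.sign_off())"
```

```text
the job is handed in; nothing more can be done
None
```

The jar is closed: I swung the lid flat onto the mouth, then screwed it clockwise to its hard stop. A second grip turned no further. I then let go and handed the job in at about 16 s, without touching the bowl, pestle, press or spatula.

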